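Move three samples one station on

TASK

Move the three samples one station on: the squat jar from the balance to the middle of the stirrer plate, the tall bottle from the stirrer to the middle of the tray, and the square bottle from the tray to the middle of the balance pan. All three places are taken, so first park one sample upright on the cork mat and let go of it there while you shift the others. Set everything down gently and upright, drop or tip nothing, and leave the tube rack, the tip box and the beaker where they are.

Things in the scene. Friction and masses are not known exactly. Their poses are not given: they have to be found in the camera images.
- squat_jar_center (a point): Squat round jar, white plastic with a wide blue screw cap: 60 mm tall, body 58 mm and cap 60 mm in diameter (body to 42 mm above its underside, cap above that). Loose, 100 to 210 g. The point is its centre, 30 mm above its underside; z is its upright axis. It starts near the middle of the balance pan.
- tall_bottle_center (a point): Tall slim round bottle, white plastic with a blue screw cap: 88 mm tall, body 40 mm in diameter up to 70 mm above its underside, cap 32 mm. Loose, 100 to 200 g. The point is its centre, 44 mm above its underside; z is its upright axis. It starts near the middle of the stirrer plate.
- square_bottle_center (a point): Square bottle, white plastic with a small round blue cap: body 50 x 50 mm (sides along its x and y axes) and 56 mm tall, cap 32 mm in diameter and 16 mm tall on top, 72 mm in all. Loose, 100 to 200 g. The point is its centre, 36 mm above its underside (20 mm below the body's shoulder); z is its upright axis. It starts near the middle of the tray.
- balance_pan (a point): Fixed. The four places are shuffled among four spots in a row across the bench, and turned a little. Laboratory balance: round steel pan, 120 mm in diameter, on a white case 200 x 150 mm, 44 mm high, with a dark display at the end facing the robot. The point is the middle of the pan's top face, 55 mm above the bench; z up, -x towards the display. The case reaches 125 mm to -x and 75 mm to +x of it.
- stirrer_plate (a point): Fixed. The four places are shuffled among four spots in a row across the bench, and turned a little. Magnetic stirrer (switched off): square white ceramic plate 120 x 120 mm on a grey case 200 x 130 mm, with a black knob at the end facing the robot, lower than the plate. The point is the middle of the plate's flat top face, 70 mm above the bench; z up, -x towards the knob. The case reaches 135 mm to -x and 65 mm to +x of it.
- tray_floor (a point): Fixed. The four places are shuffled among four spots in a row across the bench, and turned a little. Shallow square light-wood tray, 160 x 160 mm outside, with a rim 12 mm above the bench and 3 mm thick. The point is the middle of its flat inner floor, 3 mm above the bench; z up.
- mat_top (a point): Fixed. The four places are shuffled among four spots in a row across the bench, and turned a little. Square cork mat, 130 x 130 mm, 8 mm thick, empty at the start: the free spot. The point is the middle of its top face, 8 mm above the bench; z up.
- tube_rack: Bystander, loose: light wooden rack of glass test tubes, 65 x 200 mm (x, y), 100 mm tall, beyond the places. Origin at the centre of its underside. Leave alone.
- tip_box: Bystander, loose: grey box with a clear lid, 88 x 123 mm (x, y), 67 mm tall. Origin at the centre of its underside. Leave alone.
- beaker: Bystander, loose: empty round glass beaker, 76 mm across the rim, 95 mm tall. Origin at the centre of its underside. Leave alone.
Mind the look-alikes: they are no part of the job. Leave any green or red look-alike of the part that bears tall_bottle_center alone. Leave any purple look-alike of the part that bears squat_jar_center alone.

How it is judged:
By the outcome, as a careful person would: the job done as asked, in the order asked, and still so for the second after the job is handed in, with the robot touching nothing.
It also fails if it takes over 128 s, if anything falls off the work surface, if the arm or the gripper's body presses on something with over 40 N, if the wrist force passes 120 N, or if a joint passes its speed limit or range.

ROBOT

A 6-joint arm with a two-finger parallel gripper is mounted at the origin on the work surface. World frame = base frame: x ahead of the robot, y to its left, z up, the work surface at z = 0. Lengths are in mm, angles in rad, forces in N, time in s.
With the tool pointing down it reaches from about 275 to 825 mm from the base axis. Payload 5.2 kg.
Tool frame: the origin (TCP) lies at the very end of the fingers, on their centre line; the grasp point (between the pads) lies 19 mm behind it; z points along the fingers, x is the direction in which the jaws open and shut, and the axes are right-handed (so a half turn about z gives the same grasp; the last joint's range is limited). The gripper opens to 93 mm and grips with 3 to 60 N. Pads are 15 mm wide; open, the fingers measure 128 mm over their backs; the gripper's body (75 mm by 188 mm) begins 65 mm behind the grasp point.
Start: joints at [-1.495, 0.259, 1.535, -0, 1.348, -0.203], TCP at [151.382, -528.761, 218.653] pointing down, gripper open.
Joint ranges: [-3.14, 3.14], [-0.91, 2.08], [0.19, 2.58], [-1.22, 4.36], [0.22, 2.71], [-3.12, 3.12]. Speed limits (rad/s): [2.57, 2.57, 3.14, 3.14, 3.14, 3.14].

INTERFACE

Orientations are given as [roll, pitch, yaw] about the fixed x, y, z axes, in that order (R = Rz(yaw) Ry(pitch) Rx(roll)).
In Python, from station import r, eyes gives the robot as it stands.
- The arm moves only by the shell command python3 -m pendant 'ROWS' [OPENING] [FORCE]. ROWS is text: rows parted by semicolons, each of 4 numbers parted by spaces: the shift along the tool's x, y, z in mm, then the turn about the tool's z in degrees. In form: dx dy dz turn; .... A call has 1 to 20 rows; each row is the pose to reach, as a shift and turn from the pose commanded when the call began, along the tool's axes at that moment; what a row does not reach only later rows make up. A row lasts 1/8 s, in which the tool goes at most 62.5 mm and 10.7 degrees, less where a joint would pass 70% of its speed; a pose out of reach is approached as far as the arm can. A call with a gripper value outside its range is refused whole. OPENING is the closure, from 0 (fully open) to 1 (shut), set as the call begins (- or left out, the last holds). The fingers move at their own pace and stop on an object; FORCE is the grip in N (left out, the last holds). Time passes only in rows, so rows that repeat a pose let the fingers close. It gives the time, the measured TCP pose, the force and the opening at its end, in the units of the state.
- r.observe(): the state, without advancing time (a new reading comes with each control period).
- eyes.snapshot(name): name is "scene" or "top" or "wrist"; returns a dict with "img" (400x640x3 uint8, red, green, blue), "fov_y" (degrees; the focal length in pixels is half the picture's height over the tangent of half this angle, whatever the lens; pixels are square), "cx", "cy" (the principal point, pixels), "R" (3x3) and "t" (3): a world point X has camera coordinates R X + t. Camera axes: x right, y down, z forward; pixel columns grow to the right and rows downward; lengths in mm; the calibration is good to about 2 mm. A picture is of the moment at which its call begins. There is no depth.
- r.sign_off(): hands the job in, once; it reports no verdict.
The state is a dict: "time": time; "qpos": joint angles; "qvel": joint speeds; "joint_efforts": joint torques, N m; "tool_pos": TCP position; "tcp_rot": TCP orientation; "wrist_force": force on the tool from outside, world axes, zero at the start; "wrist_torque": the same for the moment, N m; "gripper_width": finger opening in mm.
Only numpy, scipy, OpenCV 4.12 (cv2) and the standard library are available. Lean on these libraries where they do the work, as an engineer would, in place of code of your own. Each camera call takes 0.05 s, during which the arm holds its last target.

## Working session

There is one attempt and no reset: what is moved stays moved. The work goes in short steps, Python scripts to look and compute and a shell command to move; the robot and the scene stay as the last step left them, time stands still between calls to the robot, and variables do not carry over. Pictures are saved under pics/ and viewed, and the job is handed in when it is done.

```bash
mkdir -p pics; ls; python3 - <<'E'
from station import r, eyes
import cv2
s=r.observe(); print(s)
for n in ("scene","top","wrist"):
    d=eyes.snapshot(n); cv2.imwrite(f"pics/{n}0.png",d["img"][:,:,::-1]); print(n,d["fov_y"],d["cx"],d["cy"],d["R"],d["t"])
E
```

```text
pics
{'time': 0.0, 'qpos': array([-1.49479265e+00,  2.59333917e-01,  1.53605157e+00, -1.22217060e-05,
        1.34797568e+00, -2.02792962e-01]), 'qvel': array([ 1.49339303e-04, -7.48419264e-04,  5.92072707e-05,  9.46859088e-04,
        1.26808053e-03, -4.50186028e-04]), 'joint_efforts': array([-7.84673721e-04, -4.37316084e+01, -2.84001786e+01,  7.17301480e-02,
        4.13091795e-02, -1.36940557e-04]), 'tool_pos': array([ 151.34066431, -528.22149566,  217.83522891]), 'tcp_rot': array([-3.14124813e+00,  1.73467462e-03, -1.29199668e+00]), 'wrist_force': array([-0.1346233 ,  0.49215594,  0.0756842 ]), 'wrist_torque': array([-0.00062209, -0.05511917, -0.00779497]), 'gripper_width': 92.92635109467271}
scene 45.743731459083165 321.44110747273584 196.09227593047495 [[-0.87372948  0.48636056  0.00708574]
 [ 0.4022587   0.7306801  -0.55162897]
 [-0.27346798 -0.47912419 -0.83405951]] [ 485.5915959  -186.44170798 1603.5079354 ]
top 42.89778525454809 314.99156292469206 200.67794942709702 [[-0.01385518 -0.99984794 -0.01058916]
 [-0.98367713  0.01552972 -0.1792711 ]
 [ 0.17940828  0.00793248 -0.98374272]] [  14.16331054  596.26941551 1603.41176882]
wrist 63.58874563366725 325.8933148932939 195.72323295186715 [[ 2.74472980e-01 -9.61594433e-01 -8.54141122e-04]
 [-9.23761520e-01 -2.63920630e-01  2.77507757e-01]
 [-2.67075339e-01 -7.53793584e-02 -9.60723017e-01]] [-549.0449755   -33.42937251  390.60600213]
```

View pics/top0.png

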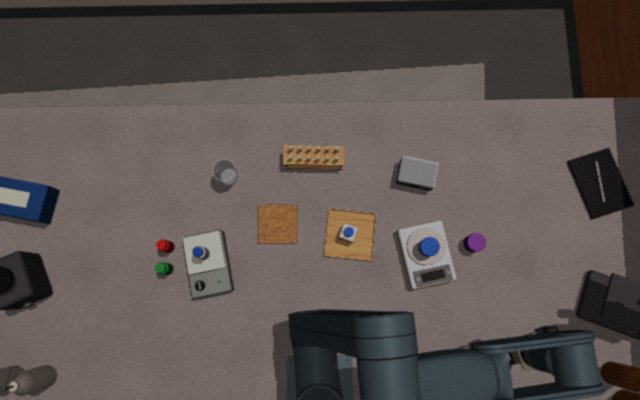

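View pics/scene0.png

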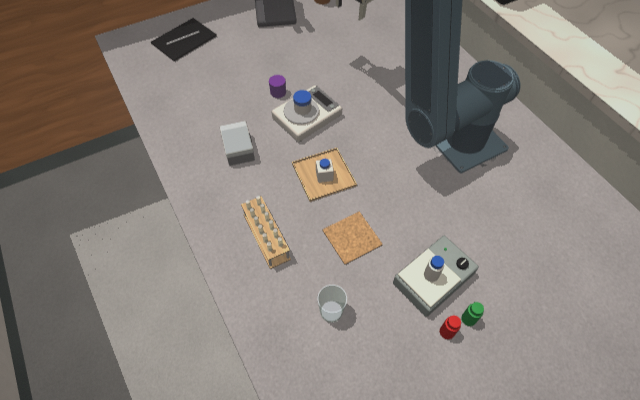

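View pics/wrist0.png

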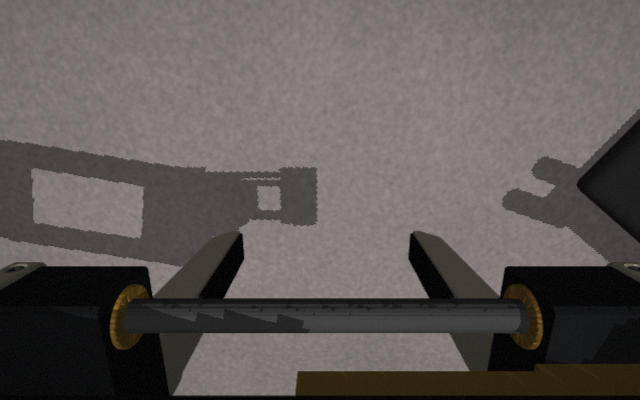

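The top view shows three blue-capped samples: the tall bottle on the stirrer at (198,252), the square bottle on the tray at (348,233) and the squat jar on the balance at (429,247). The look-alikes are red (164,246), green (162,269) and purple (476,243). The mat at (278,224) is empty. I'll enlarge and measure.

```bash
cat > h.py <<'E'
import numpy as np, cv2
from station import r, eyes
def snap(n): return eyes.snapshot(n)
def K(d):
    f=200/np.tan(np.radians(d["fov_y"])/2); return f
def cast(d,uv,z):
    f=K(d); c=np.array([(uv[0]-d["cx"])/f,(uv[1]-d["cy"])/f,1.])
    R=np.array(d["R"]); o=-R.T@np.array(d["t"]); v=R.T@c
    return o+v*(z-o[2])/v[2]
def proj(d,X):
    f=K(d); c=np.array(d["R"])@np.array(X,float)+np.array(d["t"]); return np.array([d["cx"]+f*c[0]/c[2],d["cy"]+f*c[1]/c[2]])
def blue(d):
    h=cv2.cvtColor(d["img"],cv2.COLOR_RGB2HSV)
    return cv2.inRange(h,(105,130,50),(130,255,255))
def blobs(m,mina=20):
    n,l,s,c=cv2.connectedComponentsWithStats(m)
    return [(s[i],c[i],(l==i).astype(np.uint8)) for i in range(1,n) if s[i][4]>=mina]
E
python3 - <<'E'
from h import *
for n in("top","scene"):
    d=snap(n)
    for s,c,l in blobs(blue(d)):
        print(n,s,c.round(1),[cast(d,c,z)[:2].round(0).tolist() for z in (106,149,67)])
    if n=="top":
        im=d["img"][190:310,140:490,::-1]; im=im[:, :]
        cv2.imwrite("pics/c1.png",cv2.resize(im[:,:175],None,fx=4.5,fy=4.5,interpolation=cv2.INTER_CUBIC)); cv2.imwrite("pics/c2.png",cv2.resize(im[:,175:],None,fx=4.5,fy=4.5,interpolation=cv2.INTER_CUBIC))
E
```

```text
top [   0  177   48   44 1096] [ 24.8 199.3] [[606.0, 925.0], [597.0, 900.0], [613.0, 948.0]]
top [344 228   9   8  57] [348.4 231.5] [[488.0, -98.0], [483.0, -95.0], [492.0, -100.0]]
top [420 238  19  18 276] [429.  246.4] [[438.0, -346.0], [434.0, -337.0], [441.0, -354.0]]
top [193 247  10  10  72] [197.3 251.6] [[432.0, 372.0], [428.0, 362.0], [435.0, 382.0]]
scene [294  91  17  12 176] [301.8  96.6] [[434.0, -354.0], [453.0, -315.0], [416.0, -389.0]]
scene [320 159   9   8  57] [324.  162.6] [[504.0, -79.0], [520.0, -51.0], [489.0, -105.0]]
scene [431 256  13  13 126] [437.  261.7] [[404.0, 347.0], [425.0, 359.0], [386.0, 336.0]]
```

View pics/c1.png

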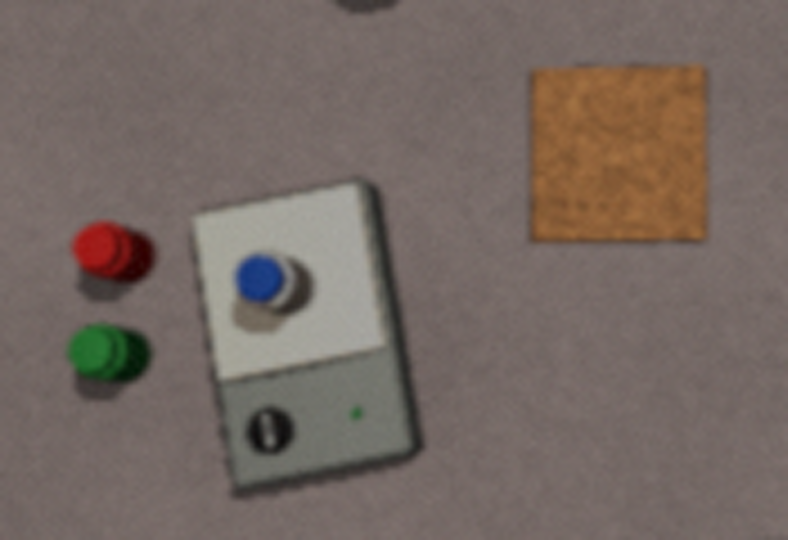

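View pics/c2.png

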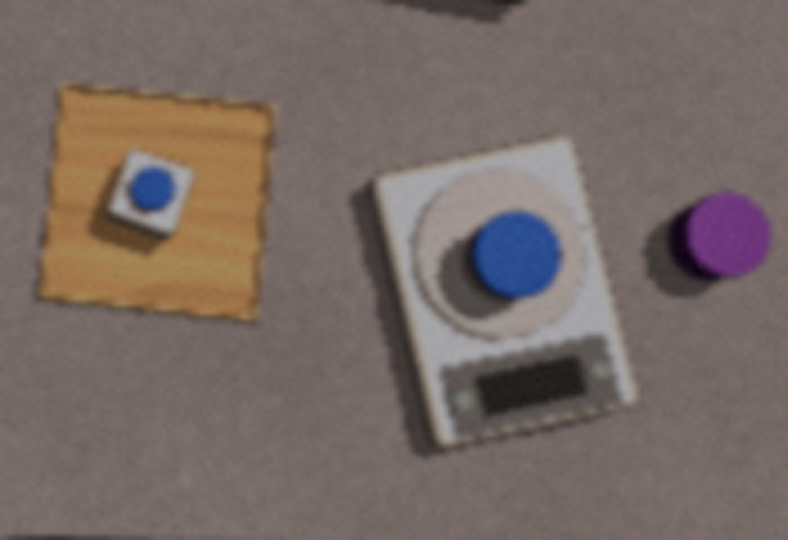

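The crops confirm it: the three blue-capped samples sit on the stirrer, tray and balance. The red, green and purple ones stand free on the bench, so they are the look-alikes. Next I'll measure the places.

```bash
python3 - <<'E'
from h import *
d=snap("top"); img=d["img"]
def C(pts,ox,z): return np.array([cast(d,((x+.5)/4.5-.5+ox,(y+.5)/4.5-.5+190),z)[:2] for x,y in pts])
def rep(n,P):
    e=np.roll(P,-1,0)-P
    print(n,"ctr",P.mean(0).round(1),"sides",np.linalg.norm(e,axis=1).round(0),"ang mod90",(np.degrees(np.arctan2(e[:,1],e[:,0]))%90).round(1))
rep("plate",C([(192,215),(360,180),(386,345),(220,381)],140,70))
rep("mat",C([(531,67),(707,66),(707,240),(531,240)],140,8))
rep("tray",C([(62,86),(274,103),(258,320),(40,298)],315,12))
rep("case",C([(376,180),(570,138),(635,403),(440,447)],315,44))
print("pan",C([(413,254),(588,254),(500,168),(500,340)],315,55).round(0))
print("sq body",C([(134,151),(192,168),(165,238),(108,220)],315,30).round(0))
# mask rects
h=cv2.cvtColor(img,cv2.COLOR_RGB2HSV)
m=cv2.inRange(h,(8,90,70),(25,255,255))
for s,c,l in blobs(m,400):
    p=cv2.findContours(l,0,1)[0][0]; b=cv2.boxPoints(cv2.minAreaRect(p))
    z=8 if c[0]<310 else 12
    rep(str(c.round(0)),np.array([cast(d,q,z)[:2] for q in b]))
w=((h[...,1]<45)&(h[...,2]>150)).astype(np.uint8)
for s,c,l in blobs(w,100): print(s,c.round(1))
# neighbours
for n,u,z in(("beaker",(225,174),50),("rack",(314,160),50),("tip",(418,172),50),("red",(165,246),70),("green",(163,269),70),("purple",(476,243),50)):print(n,cast(d,u,z).round(0))
E
```

```text
plate ctr [434.3 359.8] sides [121. 119. 118. 119.] ang mod90 [11.  10.  11.4 11.4]
mat ctr [529.6 132.5] sides [131. 129. 129. 129.] ang mod90 [89.4 89.6 89.1  0.4]
tray ctr [ 489.8 -107.6] sides [157. 160. 159. 157.] ang mod90 [84.5 83.8 83.4 83.1]
case ctr [ 418.2 -350.8] sides [144. 193. 142. 193.] ang mod90 [11.4 10.4 11.7 11. ]
pan [[ 444. -285.]
 [ 442. -409.]
 [ 505. -350.]
 [ 383. -343.]]
sq body [[ 524.  -90.]
 [ 511. -132.]
 [ 461. -111.]
 [ 474.  -70.]]
[314. 157.] ctr [754.6  10.3] sides [ 82. 205.  82. 204.] ang mod90 [88.6 87.7 87.4 87.7]
[277. 224.] ctr [530.2 133. ] sides [127. 131. 126. 131.] ang mod90 [89.1 89.6 89.1  0.4]
[350. 235.] ctr [ 489.5 -107.1] sides [160. 162. 159. 160.] ang mod90 [82.7 82.7 81.7 82.8]
[  0 188  29  19 376] [ 13.  196.9]
[ 399  221   57   67 1282] [426.4 245.8]
[184 232  41  42 999] [204.8 251.6]
beaker [691. 301.  50.]
rack [734.   7.  50.]
tip [ 688. -335.   50.]
red [454. 484.  70.]
green [382. 488.  70.]
purple [ 451. -509.   50.]
```

```bash
cat >> h.py <<'E'
def go(x,y,z,yaw=None):
    """rows numbers to world TCP target, from measured pose; yaw deg of tool x (mod 180)"""
    s=r.observe(); p=np.array(s["tool_pos"]); a=s["tcp_rot"][2]
    D=np.array([x,y,z])-p
    ex=np.array([np.cos(a),np.sin(a),0]); ey=np.array([np.sin(a),-np.cos(a),0])
    t=0 if yaw is None else -(((yaw-np.degrees(a))+90)%180-90)
    print("t=%.1f pos %s yaw %.1f w %.1f F %s -> row: %.1f %.1f %.1f %.1f"%(s["time"],p.round(1),np.degrees(a),s["gripper_width"],np.round(s["wrist_force"],1),D@ex,D@ey,-D[2],t))
E
python3 - <<'E'
from h import *
d=snap("wrist"); R=np.array(d["R"]); C=-R.T@d["t"]; s=r.observe(); print(C)
a=s["tcp_rot"][2]; D=C-s["tool_pos"]; print(D@[np.cos(a),np.sin(a),0],D@[np.sin(a),-np.cos(a),0],D[2])
a=np.radians(-20); o=np.array([np.sin(a),-np.cos(a)])*60
print(o); go(491+o[0],-103+o[1],230,-20)
E
```

```text
[ 224.15087557 -507.4903697   384.50848264]
-0.3074562093727014 -75.77527865231767 166.0556141757632
[-20.5212086  -56.38155725]
t=0.3 pos [ 151.4 -528.6  218.5] yaw -74.0 w 92.8 F [-0.8  0.4  0.5] -> row: -267.2 -408.4 -11.5 -54.0
```

```bash
python3 - <<'E'
from h import *
go(491,-103,230,-20)
E
```

```text
t=0.3 pos [ 151.4 -528.6  218.5] yaw -74.0 w 92.8 F [-0.8  0.4  0.5] -> row: -315.7 -443.6 -11.5 -54.0
```

```bash
python3 -m pendant '-20 -28 -2 -5; -50 -70 -4 -12; -90 -126 -6 -20; -130 -182 -8 -28; -170 -238 -10 -36; -210 -294 -12 -44; -250 -350 -12 -50; -285 -400 -12 -54; -306 -430 -12 -54; -316 -444 -12 -54; -316 -444 -12 -54; -316 -444 -12 -54' 0; python3 - <<'E'
from h import *
go(491,-103,230,-20)
d=snap("wrist"); cv2.imwrite("pics/w1.png",d["img"][:,:,::-1])
for s,c,l in blobs(blue(d)): print(s,c,cast(d,c,67),cast(d,c,75))
E
```

```text
time: 1.85
tool_pos: [490.8, -103.3, 230.5]
tcp_rot: [3.141, 0.0, -0.35]
wrist_force: [-0.3, -0.6, -0.6]
gripper_width: 92.9
t=1.9 pos [ 490.8 -103.3  230.5] yaw -20.0 w 92.9 F [-0.3 -0.6 -0.6] -> row: 0.1 -0.4 0.5 -0.0
[310 162  30  31 720] [324.275      177.09583333] [ 488.3196274  -100.99150378   67.        ] [488.98857052 -99.28852357  75.        ]
```

View pics/w1.png

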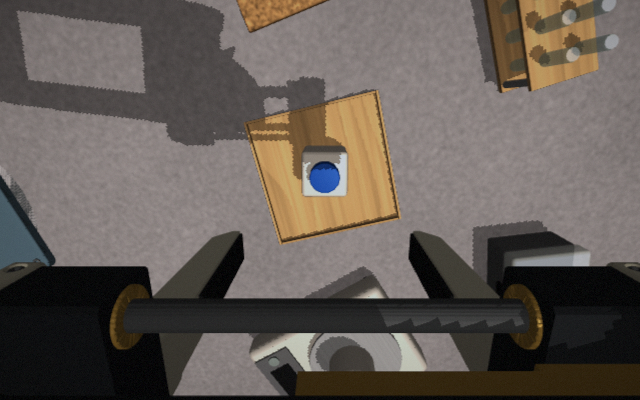

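The bottle sits square to the tool at image (325,175), so yaw -20 is right. Next: descend and grasp.

```bash
python3 - <<'E'
from h import *
go(489.3,-101.3,18,-20)
E
python3 -m pendant '-2 -1 30 0; -2 -1 75 0; -2 -1 120 0; -2 -1 155 0; -2 -1 180 0; -2 -1 198 0; -2 -1 208 0; -2 -1 212 0; -2 -1 212 0; -2 -1 212 0'
python3 - <<'E'
from h import *
go(489.3,-101.3,18,-20)
d=snap("wrist"); cv2.imwrite("pics/w2.png",d["img"][:,:,::-1])
E
```

```text
t=1.9 pos [ 490.7 -103.6  230.6] yaw -20.1 w 93.0 F [ 0.2 -0.5  0. ] -> row: -2.1 -1.7 212.6 -0.1
time: 3.15
tool_pos: [490.3, -101.4, 19.4]
tcp_rot: [3.141, -0.001, -0.35]
wrist_force: [0.6, -0.3, -0.4]
gripper_width: 92.7
t=3.1 pos [ 490.3 -101.4   19.4] yaw -20.0 w 92.7 F [ 0.6 -0.3 -0.4] -> row: -1.0 0.2 1.4 -0.0
```

View pics/w2.png

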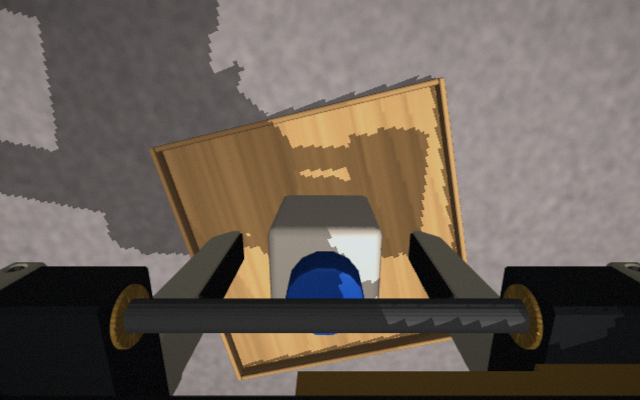

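The square bottle stands centred between the fingers at image x≈325, with no contact. I'll close at 20 N and then lift a little.

```bash
python3 -m pendant '0 0 0 0;0 0 0 0;0 0 0 0;0 0 0 0;0 0 0 0;0 0 0 0;0 0 0 0;0 0 0 0' 1 20
python3 -m pendant '0 0 -3 0;0 0 -10 0; 0 0 -25 0; 0 0 -45 0; 0 0 -65 0; 0 0 -80 0; 0 0 -80 0;0 0 -80 0'
python3 - <<'E'
from h import *
d=snap("wrist"); cv2.imwrite("pics/w3.png",d["img"][:,:,::-1])
go(530,133,120,0)
E
```

```text
time: 4.2
tool_pos: [489.7, -101.1, 18.6]
tcp_rot: [-3.142, 0.0, -0.349]
wrist_force: [-0.3, -0.2, 0.5]
gripper_width: 49.7
time: 5.2
tool_pos: [489.3, -101.0, 98.3]
tcp_rot: [-3.142, 0.001, -0.35]
wrist_force: [-0.3, 1.0, -2.5]
gripper_width: 50.3
t=5.2 pos [ 489.2 -100.9   98. ] yaw -20.0 w 49.7 F [ 0.5  0.3 -1.9] -> row: -41.7 -233.7 -22.0 -20.0
```

View pics/w3.png

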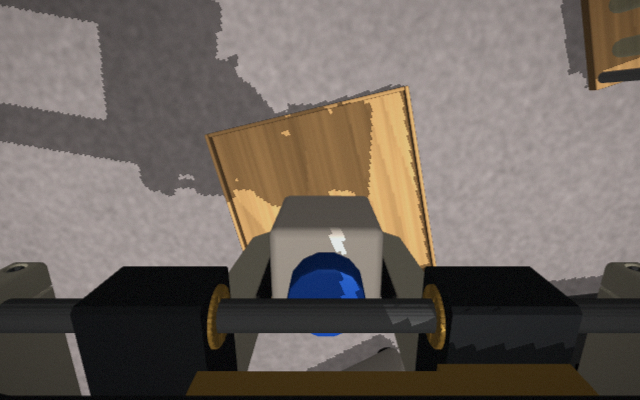

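Held (50 mm opening, about 2 N of weight, bottle clear of the tray). Next I carry it over the mat at z 120.

```bash
python3 -m pendant '-2 -10 -6 -2; -6 -32 -12 -5; -11 -62 -22 -8; -17 -96 -22 -11; -23 -130 -22 -14; -29 -164 -22 -17; -35 -196 -22 -20; -40 -220 -22 -20; -42 -232 -22 -20; -42 -234 -22 -20; -42 -234 -22 -20; -42 -234 -22 -20'
python3 - <<'E'
from h import *
d=snap("top"); cv2.imwrite("pics/t4.png",cv2.resize(d["img"][170:300,200:420,::-1],None,fx=3.5,fy=3.5))
go(530,133,25,0)
E
```

```text
time: 6.75
tool_pos: [530.4, 132.3, 120.7]
tcp_rot: [3.141, 0.0, -0.001]
wrist_force: [-0.5, -0.1, -2.1]
gripper_width: 49.8
t=6.8 pos [530.4 132.3 120.7] yaw -0.1 w 50.0 F [ 0.4 -0.3 -1. ] -> row: -0.4 -0.7 95.7 -0.1
```

View pics/t4.png

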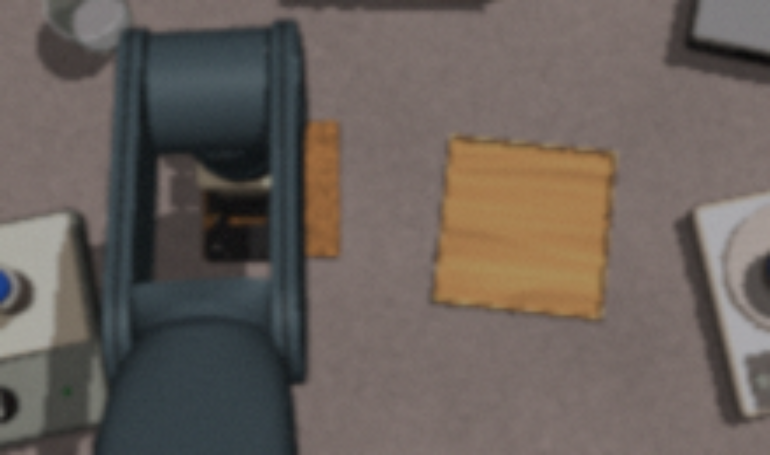

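The arm covers the mat and the tray is empty. Next I descend, slowing near the end.

```bash
python3 -m pendant '0 0 10 0; 0 0 30 0; 0 0 52 0; 0 0 72 0; 0 0 84 0; 0 0 91 0; 0 0 94 0; 0 0 95 0; 0 0 95 0'
python3 -m pendant '0 0 0.5 0; 0 0 1 0; 0 0 1.5 0; 0 0 1.5 0'
```

```text
time: 7.92
tool_pos: [530.8, 133.1, 26.1]
tcp_rot: [-3.142, -0.001, -0.0]
wrist_force: [-0.0, 0.1, -2.4]
gripper_width: 49.9
time: 8.43
tool_pos: [530.4, 133.1, 24.1]
tcp_rot: [3.142, 0.0, -0.0]
wrist_force: [-0.7, 0.4, -1.2]
gripper_width: 49.9
```

```bash
python3 -m pendant '0 0 0.3 0; 0 0 0.6 0; 0 0 0.6 0;0 0 0.6 0'; python3 - <<'E'
from h import *
d=snap("scene"); cv2.imwrite("pics/s5.png",cv2.resize(d["img"][180:280,280:440,::-1],None,fx=5,fy=5))
E
```

```text
time: 8.93
tool_pos: [530.4, 133.1, 23.6]
tcp_rot: [-3.142, -0.0, -0.0]
wrist_force: [0.6, -0.1, -0.7]
gripper_width: 50.1
```

View pics/s5.png

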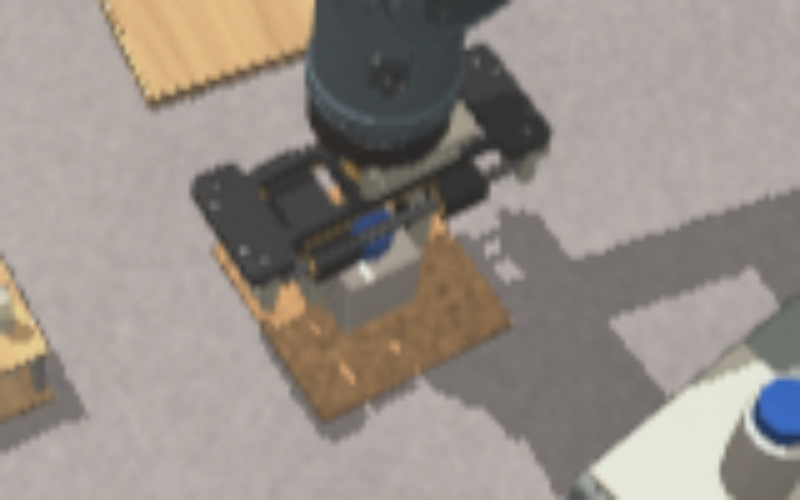

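```bash
python3 -m pendant '0 0 0.4 0; 0 0 0.8 0;0 0 0.8 0;0 0 0.8 0'; python3 -m pendant '0 0 0 0;0 0 0 0'; python3 - <<'E'
from h import *
go(0,0,0)
E
```

```text
time: 9.48
tool_pos: [530.4, 133.1, 23.6]
tcp_rot: [3.142, -0.0, -0.0]
wrist_force: [-2.7, -0.1, 7.5]
gripper_width: 49.7
time: 9.72
tool_pos: [530.5, 133.1, 23.6]
tcp_rot: [3.142, -0.0, -0.0]
wrist_force: [-3.4, -0.5, 6.9]
gripper_width: 49.8
t=9.7 pos [530.5 133.1  23.6] yaw -0.0 w 49.8 F [-3.4 -0.5  6.9] -> row: -530.4 133.3 23.6 0.0
```

Contact at z 23.6, as predicted, with +7 N. Release and rise.

```bash
python3 -m pendant '0 0 -0.5 0;0 0 -0.5 0;0 0 -0.5 0;0 0 -0.5 0;0 0 -0.5 0;0 0 -0.5 0' 0; python3 -m pendant '0 0 -10 0;0 0 -40 0;0 0 -90 0;0 0 -140 0;0 0 -190 0;0 0 -230 0;0 0 -250 0; 0 0 -250 0; 0 0 -250 0'
python3 - <<'E'
from h import *
d=snap("wrist"); cv2.imwrite("pics/w6.png",d["img"][:,:,::-1])
for s,c,l in blobs(blue(d)): print(s,c,cast(d,c,72))
go(427,361,275,11)
E
```

```text
time: 10.48
tool_pos: [530.4, 133.1, 23.2]
tcp_rot: [-3.142, 0.0, -0.0]
wrist_force: [0.2, -0.5, 0.5]
gripper_width: 92.8
time: 11.6
tool_pos: [529.7, 133.1, 272.4]
tcp_rot: [3.142, 0.001, -0.0]
wrist_force: [-0.6, -0.4, -0.7]
gripper_width: 93.1
[314 158  27  27 571] [326.75831874 171.51488616] [528.94736941 133.17917731  72.        ]
t=11.7 pos [529.6 133.  272. ] yaw -0.0 w 93.1 F [-1.2  0.5 -0.3] -> row: -102.7 -227.9 -3.0 -11.0
```

View pics/w6.png

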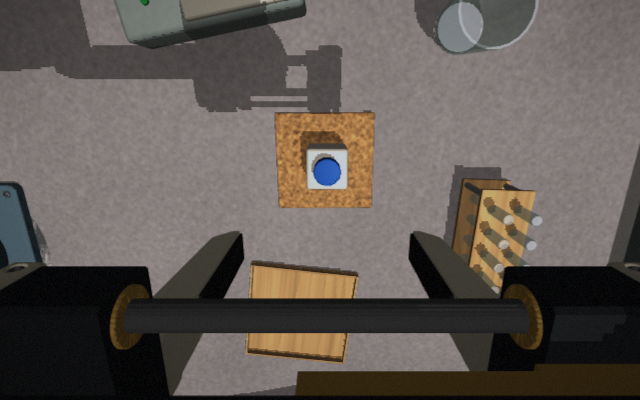

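The square bottle stands upright and centred on the mat, at (327,170). Next, the tall bottle.

```bash
python3 -m pendant '-8 -18 0 -2; -24 -54 -2 -5; -44 -98 -3 -8; -64 -142 -3 -11; -84 -186 -3 -11; -97 -216 -3 -11; -103 -228 -3 -11; -103 -228 -3 -11; -103 -228 -3 -11'
python3 - <<'E'
from h import *
d=snap("wrist"); cv2.imwrite("pics/w7.png",d["img"][:,:,::-1])
for s,c,l in blobs(blue(d)): print(s,c,cast(d,c,149),cast(d,c,158))
go(427,361,275,11)
E
```

```text
time: 12.78
tool_pos: [427.9, 360.3, 276.0]
tcp_rot: [3.141, 0.0, 0.191]
wrist_force: [-0.2, -0.0, -0.7]
gripper_width: 92.7
[308 171  34  34 878] [324.8405467  187.84624146] [425.30434161 359.91721319 149.        ] [424.8905585  362.25718925 158.        ]
[358 337  22  20 345] [368.57101449 346.70144928] [506.14324946 192.3978672  149.        ] [503.24741392 199.88130463 158.        ]
t=12.8 pos [428.  360.2 276.1] yaw 10.9 w 93.0 F [-0.4 -0.  -0.9] -> row: -0.9 -1.0 1.1 -0.1
```

View pics/w7.png

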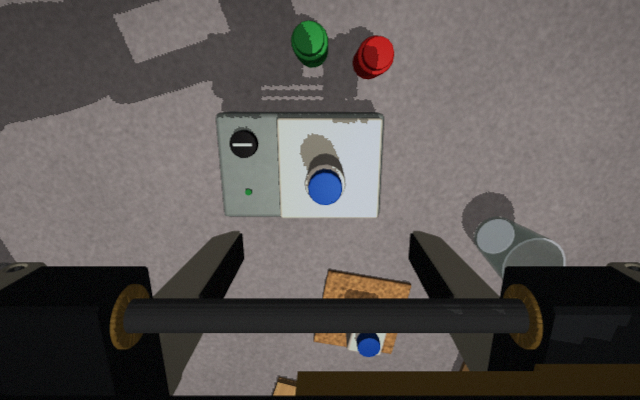

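```bash
python3 - <<'E'
from h import *
go(425.7,360.7,96,11)
d=snap("wrist")
P=np.array([cast(d,p,70)[:2] for p in [(278,117),(383,114),(379.5,217.5),(281,217)]]); print(P.mean(0),P.round(0).tolist())
E
python3 -m pendant '-2 -1 20 0; -2 -1 60 0; -2 -1 100 0; -2 -1 135 0; -2 -1 160 0; -2 -1 174 0; -2 -1 180 0; -2 -1 180 0; -2 -1 180 0'
python3 - <<'E'
from h import *
go(425.5,360.5,96,11)
d=snap("wrist"); cv2.imwrite("pics/w8.png",d["img"][:,:,::-1])
E
```

```text
t=12.8 pos [428.  360.2 276.1] yaw 10.9 w 93.0 F [-0.4 -0.  -0.9] -> row: -2.2 -1.0 180.1 -0.1
[431.10176398 363.32444491] [[362.0, 410.0], [477.0, 435.0], [502.0, 315.0], [383.0, 293.0]]
time: 14.0
tool_pos: [426.0, 362.1, 97.3]
tcp_rot: [-3.141, -0.002, 0.192]
wrist_force: [-0.4, 0.9, -0.3]
gripper_width: 93.0
t=14.0 pos [426.  362.1  97.3] yaw 11.0 w 93.0 F [-0.4  0.9 -0.3] -> row: -0.8 1.4 1.3 -0.0
```

View pics/w8.png

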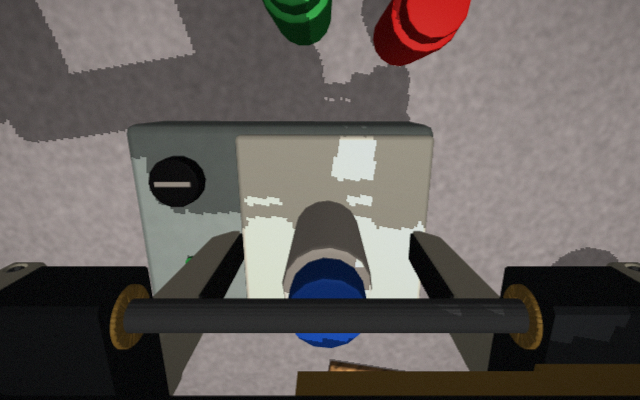

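The bottle stands upright and centred between the fingers (cap at (327,300)). Next: close and lift.

```bash
python3 -m pendant '0 1 0 0;0 1 0 0;0 1 0 0;0 1 0 0;0 1 0 0;0 1 0 0;0 1 0 0;0 1 0 0;0 1 0 0' 1 20
python3 -m pendant '0 0 -3 0;0 0 -10 0; 0 0 -25 0; 0 0 -45 0; 0 0 -65 0; 0 0 -80 0; 0 0 -88 0;0 0 -90 0;0 0 -90 0;0 0 -90 0'
python3 - <<'E'
from h import *
d=snap("wrist"); cv2.imwrite("pics/w9.png",d["img"][:,:,::-1])
go(490,-107.3,186,-7)
E
```

```text
time: 15.18
tool_pos: [425.6, 360.8, 96.3]
tcp_rot: [3.142, -0.0, 0.192]
wrist_force: [0.3, -0.5, -1.1]
gripper_width: 39.7
time: 16.42
tool_pos: [425.2, 360.5, 185.5]
tcp_rot: [3.141, 0.001, 0.191]
wrist_force: [-0.2, 0.1, -1.4]
gripper_width: 39.5
t=16.5 pos [425.2 360.6 185.6] yaw 11.0 w 39.7 F [ 0.  -0.3 -1.1] -> row: -25.5 471.6 -0.4 18.0
```

View pics/w9.png

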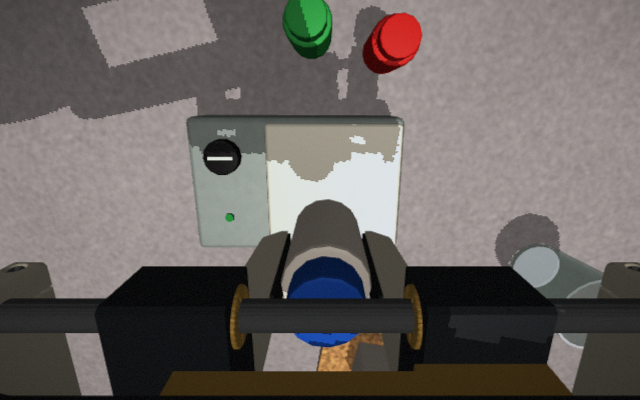

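Held at 40 mm opening and lifted clear of the plate. The tray is empty now, so I'll re-measure it from both fixed cameras before carrying.

```bash
python3 - <<'E'
from h import *
for n in("top","scene"):
    d=snap(n); h=cv2.cvtColor(d["img"],cv2.COLOR_RGB2HSV)
    m=cv2.inRange(h,(8,70,90),(25,255,255))
    for s,c,l in blobs(m,500):
        p=cv2.findContours(l,0,1)[0][0]; q=cv2.approxPolyDP(cv2.convexHull(p),6,True)[:,0]
        for z in (8,12):
            P=np.array([cast(d,x,z)[:2] for x in q.astype(float)]); print(n,c.round(0),z,len(P),P.mean(0).round(1), np.linalg.norm(np.roll(P,1,0)-P,axis=1).round(0))
E
```

```text
top [314. 156.] 8 4 [756.8   5.4] [ 77. 205.  77. 183.]
top [314. 156.] 12 4 [755.7   5.3] [ 77. 204.  77. 183.]
top [278. 224.] 8 4 [529.3 133.9] [124. 131. 126. 127.]
top [278. 224.] 12 4 [528.8 133.5] [124. 130. 125. 127.]
top [350. 235.] 8 4 [ 490.9 -106.8] [158. 154. 160. 158.]
top [350. 235.] 12 4 [ 490.4 -106.5] [157. 154. 159. 158.]
scene [62. 74.] 8 4 [1019. -967.] [858. 722. 427. 916.]
scene [62. 74.] 12 4 [1018.8 -961.7] [855. 719. 425. 913.]
scene [324. 174.] 8 4 [ 489.  -108.2] [156. 161. 158. 158.]
scene [324. 174.] 12 4 [ 490.4 -105.7] [155. 160. 157. 157.]
scene [266. 234.] 8 4 [743.1  -7.4] [ 63. 233.  62. 232.]
scene [266. 234.] 12 4 [743.7  -5.2] [ 63. 232.  62. 231.]
scene [352. 239.] 8 4 [528.1 132.5] [126. 130. 123. 125.]
scene [352. 239.] 12 4 [529.4 134.3] [126. 129. 123. 125.]
```

The views agree on (490,-107). Carry.

```bash
python3 -m pendant '0 8 0 0; -1 24 0 1; -2 50 0 3; -4 82 0 5; -6 116 0 7; -8 150 0 9; -10 184 0 11; -12 218 0 13; -14 252 0 15; -16 286 0 17; -18 320 0 18; -20 354 0 18; -22 388 0 18; -23 416 0 18; -24 440 0 18; -25 458 0 18; -26 468 0 18; -26 472 0 18; -26 472 0 18; -26 472 0 18'
python3 - <<'E'
from h import *
go(490,-107,29.3,-7)
E
```

```text
time: 19.08
tool_pos: [489.8, -106.9, 186.3]
tcp_rot: [-3.141, 0.0, -0.122]
wrist_force: [-0.1, 0.9, -2.1]
gripper_width: 39.9
t=19.1 pos [ 489.8 -106.9  186.3] yaw -7.0 w 39.9 F [-0.1  0.9 -2.1] -> row: 0.2 0.1 157.0 0.0
```

```bash
python3 -m pendant '0 0 10 0; 0 0 30 0; 0 0 60 0; 0 0 90 0; 0 0 115 0; 0 0 134 0; 0 0 146 0; 0 0 152 0; 0 0 154 0; 0 0 154 0; 0 0 154 0'
python3 -m pendant '0 0 0.5 0; 0 0 1 0; 0 0 1.5 0; 0 0 1.5 0;0 0 1.5 0'
```

```text
time: 20.45
tool_pos: [490.3, -107.8, 32.8]
tcp_rot: [3.141, -0.001, -0.123]
wrist_force: [0.1, 0.2, -2.6]
gripper_width: 39.6
time: 21.08
tool_pos: [489.8, -107.5, 30.7]
tcp_rot: [-3.142, 0.0, -0.123]
wrist_force: [0.4, 1.3, -1.9]
gripper_width: 39.2
```

```bash
python3 -m pendant '0 0 0.3 0; 0 0 0.6 0; 0 0 0.9 0; 0 0 0.9 0; 0 0 0.9 0'; python3 -m pendant '0 0 0.3 0; 0 0 0.5 0; 0 0 0.5 0; 0 0 0.5 0'
```

```text
time: 21.7
tool_pos: [489.9, -107.6, 29.8]
tcp_rot: [-3.142, 0.0, -0.123]
wrist_force: [-0.1, 0.2, -1.6]
gripper_width: 39.8
time: 22.2
tool_pos: [489.9, -107.6, 29.3]
tcp_rot: [3.142, 0.0, -0.123]
wrist_force: [0.5, 0.3, -2.8]
gripper_width: 39.8
```

```bash
python3 -m pendant '0 0 0.2 0; 0 0 0.5 0; 0 0 0.5 0; 0 0 0.5 0; 0 0 0.5 0'; python3 - <<'E'
from h import *
go(0,0,0)
E
```

```text
time: 22.82
tool_pos: [490.0, -107.6, 29.2]
tcp_rot: [3.142, -0.0, -0.123]
wrist_force: [-0.9, -0.1, 6.1]
gripper_width: 39.8
t=22.8 pos [ 490.  -107.6   29.2] yaw -7.0 w 39.8 F [-0.9 -0.1  6.1] -> row: -499.4 -46.9 29.2 0.0
```

Contact at 29.2, as predicted. Release and rise.

```bash
python3 -m pendant '0 0 -0.5 0;0 0 -0.5 0;0 0 -0.5 0;0 0 -0.5 0;0 0 -0.5 0;0 0 -0.5 0' 0; python3 -m pendant '0 0 -10 0;0 0 -40 0;0 0 -90 0;0 0 -140 0;0 0 -190 0;0 0 -220 0;0 0 -235 0; 0 0 -240 0; 0 0 -240 0'
python3 - <<'E'
from h import *
d=snap("wrist"); cv2.imwrite("pics/w10.png",d["img"][:,:,::-1])
for s,c,l in blobs(blue(d)): print(s,c,cast(d,c,85))
go(438,-348,255,11)
E
```

```text
time: 23.58
tool_pos: [489.9, -107.6, 29.3]
tcp_rot: [3.142, -0.0, -0.123]
wrist_force: [0.5, 0.1, -0.1]
gripper_width: 92.2
time: 24.7
tool_pos: [489.4, -107.4, 268.4]
tcp_rot: [-3.141, 0.002, -0.123]
wrist_force: [-0.0, -0.7, -0.6]
gripper_width: 93.0
[313 160  28  30 623] [326.65971108 174.76565008] [ 488.52130578 -107.32224953   85.        ]
[284 354  47  36 808] [303.24257426 367.14480198] [ 425.46250448 -363.52342014   85.        ]
t=24.8 pos [ 489.3 -107.3  268. ] yaw -7.0 w 92.7 F [ 1.  -0.7  0.4] -> row: -21.5 245.1 13.0 -18.0
```

View pics/w10.png

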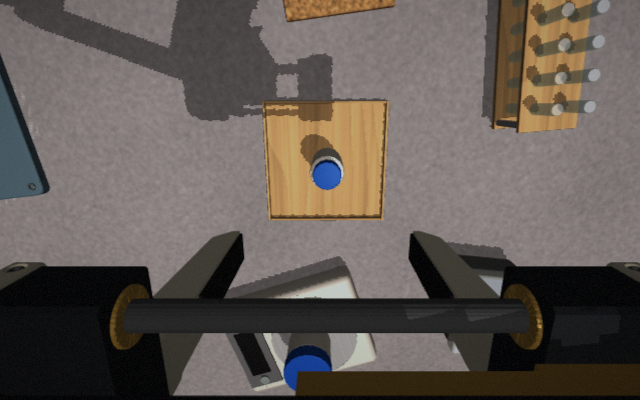

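The tall bottle stands upright in the middle of the tray, at (327,170). On to the squat jar.

```bash
python3 -m pendant '-1 10 0 -2; -3 35 0 -5; -7 75 0 -9; -11 120 0 -13; -15 165 0 -18; -18 205 0 -18; -20 232 0 -18; -21 243 0 -18; -21 245 0 -18; -21 245 0 -18; -21 245 0 -18'
python3 - <<'E'
from h import *
d=snap("wrist"); cv2.imwrite("pics/w11.png",d["img"][:,:,::-1])
for s,c,l in blobs(blue(d)): print(s,c,cast(d,c,106),cast(d,c,115))
go(438,-348,86,11)
E
```

```text
time: 26.12
tool_pos: [439.4, -347.1, 269.5]
tcp_rot: [-3.142, -0.0, 0.193]
wrist_force: [0.5, -0.6, 0.1]
gripper_width: 93.2
[ 295  151   57   56 2546] [323.19167321 178.65868028] [ 435.02003172 -347.40794218  106.        ] [ 434.69697075 -345.33427309  115.        ]
t=26.2 pos [ 439.4 -347.3  269.6] yaw 11.0 w 92.5 F [-0.4 -1.   0.7] -> row: -1.5 0.5 183.6 0.0
```

View pics/w11.png

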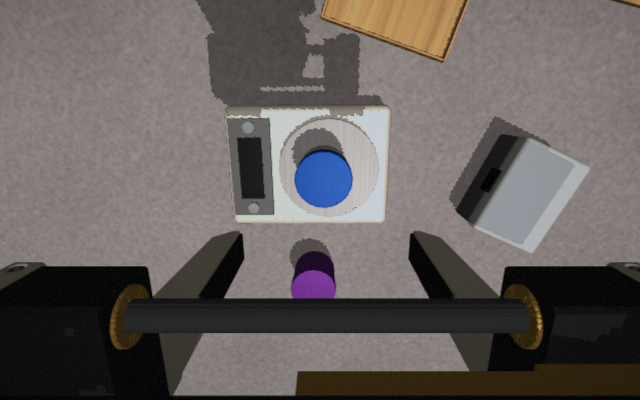

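```bash
python3 - <<'E'
from h import *
go(436.7,-346.5,86,11)
d=snap("wrist"); print("pan",[cast(d,p,55)[:2].round(1).tolist() for p in[(279.5,166),(379,166),(329.5,117),(329.5,216)]])
E
python3 -m pendant '-3 -1 20 0; -3 -1 60 0; -3 -1 100 0; -3 -1 135 0; -3 -1 162 0; -3 -1 177 0; -3 -1 183 0; -3 -1 183 0; -3 -1 183 0'
python3 - <<'E'
from h import *
go(436.7,-346.5,86,11)
d=snap("wrist"); cv2.imwrite("pics/w12.png",d["img"][:,:,::-1])
E
```

```text
t=26.2 pos [ 439.4 -347.3  269.6] yaw 11.0 w 92.5 F [-0.4 -1.   0.7] -> row: -2.5 -1.3 183.6 0.0
pan [[382.6, -354.1], [499.5, -331.3], [430.3, -286.7], [453.6, -404.9]]
time: 27.35
tool_pos: [436.5, -348.4, 87.4]
tcp_rot: [3.14, -0.001, 0.192]
wrist_force: [-0.2, -0.4, -0.6]
gripper_width: 92.6
t=27.4 pos [ 436.5 -348.4   87.4] yaw 11.0 w 92.6 F [-0.2 -0.4 -0.6] -> row: 0.6 -1.8 1.4 -0.0
```

View pics/w12.png

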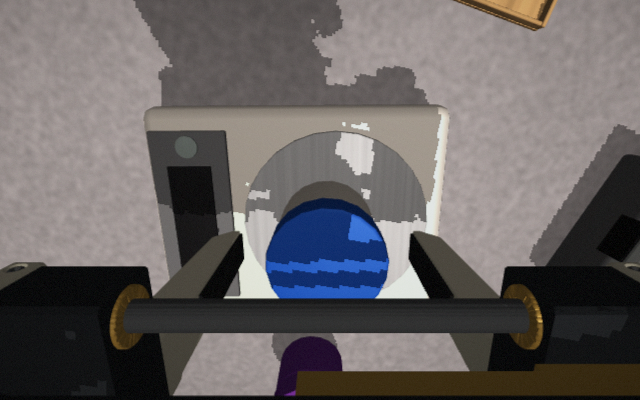

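The jar is between the fingers, cap at x 267–388, centred. Next: close and lift.

```bash
python3 -m pendant '0 -1 0 0;0 -1 0 0;0 -1 0 0;0 -1 0 0;0 -1 0 0;0 -1 0 0;0 -1 0 0;0 -1 0 0' 1 20
python3 -m pendant '0 0 -3 0;0 0 -10 0; 0 0 -25 0; 0 0 -45 0; 0 0 -70 0; 0 0 -95 0; 0 0 -112 0;0 0 -120 0;0 0 -120 0;0 0 -120 0'
python3 - <<'E'
from h import *
d=snap("wrist"); cv2.imwrite("pics/w13.png",d["img"][:,:,::-1])
d=snap("scene"); cv2.imwrite("pics/s13.png",d["img"][:,:,::-1])
d=snap("top"); h=cv2.cvtColor(d["img"],cv2.COLOR_RGB2HSV); cv2.imwrite("pics/t13.png",cv2.resize(d["img"][220:310,170:250,::-1],None,fx=6,fy=6,interpolation=cv2.INTER_CUBIC))
go(433.5,360.5,206,11)
E
```

```text
time: 28.4
tool_pos: [435.8, -346.8, 86.4]
tcp_rot: [3.142, -0.0, 0.192]
wrist_force: [0.9, 1.6, 0.7]
gripper_width: 59.4
time: 29.65
tool_pos: [435.4, -346.4, 205.7]
tcp_rot: [-3.14, 0.001, 0.191]
wrist_force: [-0.6, 0.4, -1.6]
gripper_width: 59.5
t=29.8 pos [ 435.4 -346.4  205.5] yaw 11.0 w 59.3 F [-0.2  0.  -0.8] -> row: 132.6 -694.4 -0.5 -0.0
```

View pics/w13.png

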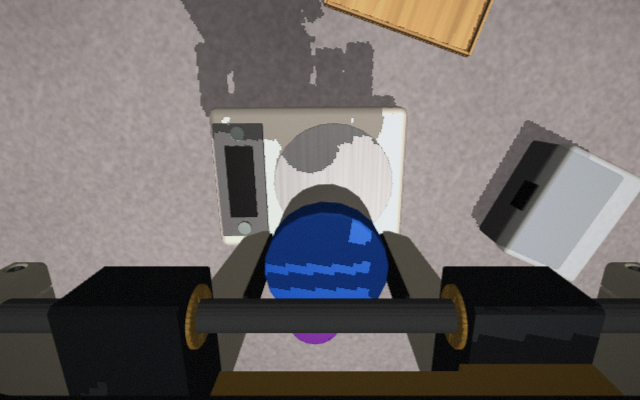

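View pics/t13.png

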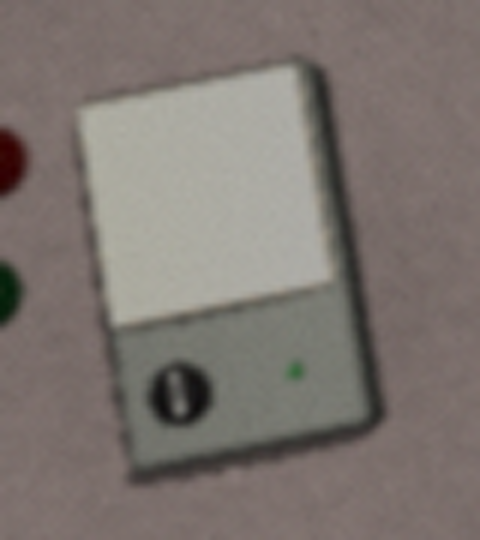

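View pics/s13.png

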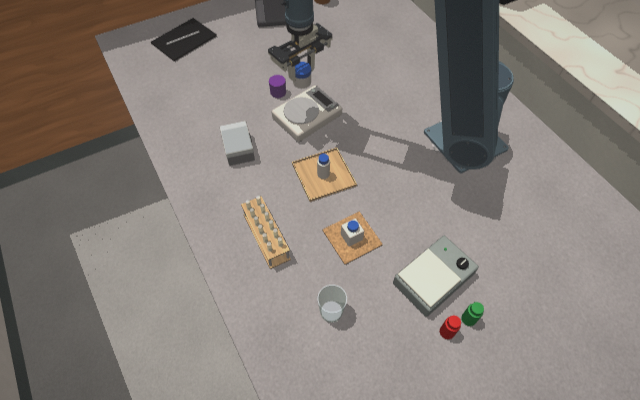

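The jar is held, the pan and plate are both clear, and the other samples stand upright. I'll re-measure the plate and pan while they are empty.

```bash
python3 - <<'E'
from h import *
for n in("top","scene"):
    d=snap(n); h=cv2.cvtColor(d["img"],cv2.COLOR_RGB2HSV)
    guess=proj(d,(434,360,70)); 
    v=np.median(d["img"][int(guess[1])-3:int(guess[1])+4,int(guess[0])-3:int(guess[0])+4].reshape(-1,3),0); print(v)
    m=(np.abs(d["img"].astype(int)-v).max(2)<32).astype(np.uint8); m=cv2.morphologyEx(m,2,np.ones((3,3),np.uint8))
    m=cv2.medianBlur(m,5)
    for s,c,l in blobs(m,150):
        if np.hypot(*(c-guess))<40:
            p=cv2.findContours(l,0,1)[0][0]; M=cv2.moments(p); c=(M["m10"]/M["m00"],M["m01"]/M["m00"])
            P=np.array([cast(d,x,70)[:2] for x in cv2.approxPolyDP(cv2.convexHull(p),4,True)[:,0].astype(float)])
            print(n,s,cast(d,c,70).round(1),P.round(0).tolist())
    g=proj(d,(443,-346,55)).astype(int); im=d["img"][g[1]-45:g[1]+45,g[0]-50:g[0]+50,::-1]
    cv2.imwrite(f"pics/pan_{n}.png",cv2.resize(im,None,fx=6,fy=6,interpolation=cv2.INTER_CUBIC)); print(g)
E
```

```text
[171. 170. 161.]
top [ 183  231   42   43 1346] [433.3 360.6  70. ] [[500.0, 320.0], [392.0, 295.0], [368.0, 402.0], [479.0, 425.0]]
[425 246]
[218. 221. 205.]
scene [ 400  250   59   55 1784] [431.8 361.8  70. ] [[390.0, 295.0], [367.0, 402.0], [473.0, 425.0], [495.0, 318.0]]
[300 109]
```

View pics/pan_scene.png

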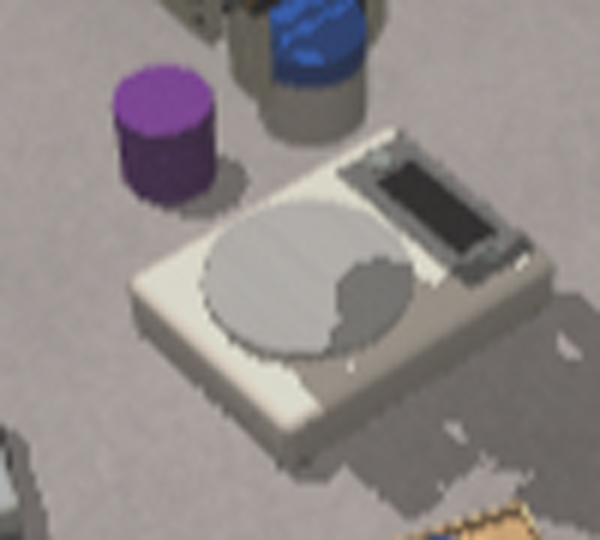

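```bash
python3 - <<'E'
from h import *
d=snap("scene"); print(cast(d,(300.9,109.9),55)); go(432.8,361,206,11)
E
```

```text
[ 443.11996652 -345.89360734   55.        ]
t=29.9 pos [ 435.6 -346.6  205.9] yaw 11.0 w 59.6 F [ 0.6 -1.1 -1. ] -> row: 131.9 -695.2 -0.1 -0.0
```

```bash
python3 -m pendant '2 -10 0 0; 6 -30 0 0; 12 -62 0 0; 19 -98 0 0; 26 -136 0 0; 33 -174 0 0; 40 -212 0 0; 47 -250 0 0; 55 -288 0 0; 62 -326 0 0; 69 -364 0 0; 76 -402 0 0; 84 -440 0 0; 91 -478 0 0; 98 -516 0 0; 105 -554 0 0; 112 -590 0 0; 118 -622 0 0; 124 -652 0 0; 128 -674 0 0'
python3 -m pendant '3 -14 0 0; 4 -20 0 0; 4 -21 0 0; 4 -21 0 0; 4 -21 0 0'
python3 - <<'E'
from h import *
go(432.8,361,101.4,11)
E
```

```text
time: 32.45
tool_pos: [431.3, 341.1, 206.4]
tcp_rot: [-3.141, 0.0, 0.193]
wrist_force: [0.5, 0.4, -1.5]
gripper_width: 59.2
time: 33.08
tool_pos: [433.2, 360.0, 206.4]
tcp_rot: [3.141, 0.0, 0.191]
wrist_force: [-0.1, -0.2, -1.2]
gripper_width: 59.4
t=33.1 pos [433.2 360.  206.4] yaw 10.9 w 59.4 F [-0.1 -0.2 -1.2] -> row: -0.2 -1.0 105.0 -0.1
```

```bash
python3 -m pendant '0 -1 8 0; 0 -1 25 0; 0 -1 48 0; 0 -1 70 0; 0 -1 86 0; 0 -1 96 0; 0 -1 101 0; 0 -1 102 0; 0 -1 102 0; 0 -1 102 0'
python3 -m pendant '0 0 0.5 0; 0 0 1 0; 0 0 1.5 0; 0 0 1.5 0;0 0 1.5 0'
python3 -m pendant '0 0 0.3 0; 0 0 0.5 0; 0 0 0.5 0; 0 0 0.5 0'
```

```text
time: 34.33
tool_pos: [433.2, 361.8, 104.9]
tcp_rot: [-3.141, -0.001, 0.192]
wrist_force: [-1.3, -0.6, -1.7]
gripper_width: 59.9
time: 34.95
tool_pos: [432.8, 361.6, 102.8]
tcp_rot: [3.142, 0.0, 0.192]
wrist_force: [-0.3, 0.2, -1.4]
gripper_width: 59.4
time: 35.45
tool_pos: [432.9, 361.6, 102.4]
tcp_rot: [3.142, -0.0, 0.192]
wrist_force: [-0.7, 0.1, -2.2]
gripper_width: 59.3
```

```bash
python3 -m pendant '0 0 0.3 0; 0 0 0.6 0; 0 0 0.6 0; 0 0 0.6 0'
python3 -m pendant '0 0 0.3 0; 0 0 0.5 0; 0 0 0.5 0; 0 0 0.5 0'
```

```text
time: 35.95
tool_pos: [432.8, 361.6, 101.7]
tcp_rot: [-3.142, 0.0, 0.192]
wrist_force: [-0.1, 0.1, -1.1]
gripper_width: 59.6
time: 36.45
tool_pos: [432.9, 361.6, 101.4]
tcp_rot: [-3.142, -0.0, 0.192]
wrist_force: [-0.8, -0.4, 0.2]
gripper_width: 59.4
```

```bash
python3 -m pendant '0 0 0.3 0; 0 0 0.4 0; 0 0 0.4 0; 0 0 0.4 0'
```

```text
time: 36.95
tool_pos: [432.9, 361.6, 101.4]
tcp_rot: [-3.142, -0.0, 0.192]
wrist_force: [-1.7, -1.3, 5.0]
gripper_width: 59.5
```

Contact at 101.4. Release, rise, check.

```bash
python3 -m pendant '0 0 -0.3 0;0 0 -0.3 0;0 0 -0.3 0;0 0 -0.3 0;0 0 -0.3 0;0 0 -0.3 0' 0; python3 -m pendant '0 0 -10 0;0 0 -35 0;0 0 -75 0;0 0 -115 0;0 0 -145 0;0 0 -160 0;0 0 -170 0; 0 0 -170 0; 0 0 -170 0'
python3 - <<'E'
from h import *
d=snap("wrist"); cv2.imwrite("pics/w14.png",d["img"][:,:,::-1])
for s,c,l in blobs(blue(d)): print(s,c,cast(d,c,121))
go(530.4,133,250,0)
E
```

```text
time: 37.7
tool_pos: [432.9, 361.6, 101.1]
tcp_rot: [-3.142, -0.0, 0.191]
wrist_force: [0.1, 0.5, -0.7]
gripper_width: 93.2
time: 38.83
tool_pos: [432.4, 361.4, 269.9]
tcp_rot: [3.141, 0.002, 0.192]
wrist_force: [-0.1, 0.5, -0.6]
gripper_width: 92.8
[ 297  154   60   59 2762] [326.81173063 182.84503983] [431.50143204 360.72593431 121.        ]
[355 341  23  20 355] [365.7943662  350.21408451] [515.37589225 169.86380333 121.        ]
t=38.9 pos [432.4 361.3 269.9] yaw 11.0 w 92.7 F [ 0.4 -0.1 -0.5] -> row: 52.8 242.8 19.9 11.0
```

View pics/w14.png

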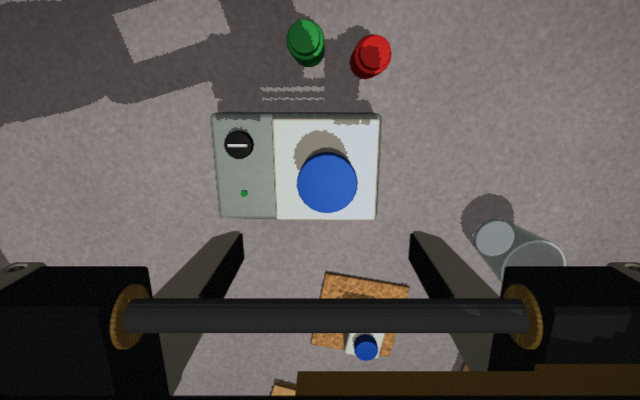

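The jar stands upright in the middle of the plate. Next I fetch the square bottle from the mat.

```bash
python3 -m pendant '2 10 2 2; 8 35 5 4; 16 75 10 7; 26 120 15 11; 36 165 20 11; 44 205 20 11; 50 232 20 11; 53 243 20 11; 53 243 20 11; 53 243 20 11'
python3 - <<'E'
from h import *
d=snap("wrist"); 
for s,c,l in blobs(blue(d)): print(s,c,cast(d,c,72))
go(530.4,133,24,0)
E
```

```text
time: 40.12
tool_pos: [530.7, 134.0, 251.1]
tcp_rot: [-3.141, 0.0, 0.0]
wrist_force: [0.4, 0.0, -0.0]
gripper_width: 93.2
[312 162  29  29 643] [325.74183515 176.44790047] [528.88457974 133.20977251  72.        ]
[281 358  26  21 365] [292.80821918 366.9369863 ] [ 485.34393681 -123.26790222   72.        ]
t=40.2 pos [530.6 134.1 251.1] yaw 0.0 w 93.0 F [-0.3 -0.2 -0.4] -> row: -0.2 1.1 227.1 0.0
```

```bash
python3 -m pendant '0 1 30 0; 0 1 80 0; 0 1 130 0; 0 1 170 0; 0 1 200 0; 0 1 218 0; 0 1 226 0; 0 1 227 0; 0 1 227 0; 0 1 227 0'
python3 -m pendant '0 0 0 0;0 0 0 0;0 0 0 0;0 0 0 0;0 0 0 0;0 0 0 0;0 0 0 0;0 0 0 0' 1 20
python3 -m pendant '0 0 -3 0;0 0 -10 0; 0 0 -25 0; 0 0 -50 0; 0 0 -80 0; 0 0 -115 0; 0 0 -145 0; 0 0 -165 0; 0 0 -176 0; 0 0 -180 0;0 0 -180 0; 0 0 -180 0'
python3 - <<'E'
from h import *
d=snap("wrist"); cv2.imwrite("pics/w15.png",d["img"][:,:,::-1])
go(443,-346,204,11)
E
```

```text
time: 41.42
tool_pos: [531.8, 132.3, 25.1]
tcp_rot: [-3.141, -0.002, -0.0]
wrist_force: [0.1, 0.6, -0.5]
gripper_width: 92.9
time: 42.42
tool_pos: [531.0, 132.1, 24.1]
tcp_rot: [3.142, 0.0, -0.0]
wrist_force: [-0.4, -0.7, 0.1]
gripper_width: 49.8
time: 43.92
tool_pos: [530.6, 132.1, 203.2]
tcp_rot: [3.142, 0.002, -0.001]
wrist_force: [0.2, 0.1, -2.0]
gripper_width: 50.1
t=44.0 pos [530.7 132.1 203.2] yaw -0.0 w 49.8 F [-0.3 -0.3 -1.6] -> row: -87.4 478.2 -0.8 -11.0
```

View pics/w15.png

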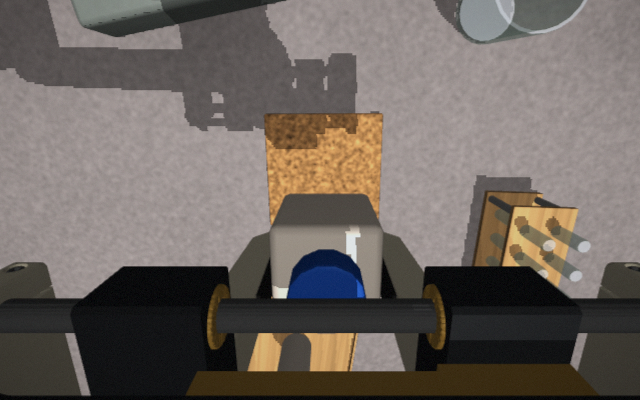

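```bash
python3 -m pendant '-2 10 0 0; -6 32 0 -1; -12 64 0 -2; -18 100 0 -4; -25 136 0 -5; -31 172 0 -6; -38 208 0 -7; -44 244 0 -8; -51 280 0 -9; -58 316 0 -10; -64 352 0 -11; -71 388 0 -11; -77 420 0 -11; -82 448 0 -11; -85 467 0 -11; -87 477 0 -11; -88 479 0 -11; -88 479 0 -11; -88 479 0 -11'
python3 - <<'E'
from h import *
go(443,-347,71,11)
E
```

```text
time: 46.35
tool_pos: [443.2, -345.9, 204.2]
tcp_rot: [-3.141, -0.0, 0.193]
wrist_force: [-0.2, 0.8, -1.8]
gripper_width: 49.7
t=46.4 pos [ 443.2 -345.9  204.2] yaw 11.0 w 49.7 F [-0.2  0.8 -1.8] -> row: -0.4 1.0 133.2 0.0
```

```bash
python3 -m pendant '0 1 8 0; 0 1 28 0; 0 1 55 0; 0 1 82 0; 0 1 104 0; 0 1 120 0; 0 1 128 0; 0 1 130 0; 0 1 130 0; 0 1 130 0'
python3 -m pendant '0 0 0.5 0; 0 0 1 0; 0 0 1.5 0; 0 0 1.5 0;0 0 1.5 0'
python3 -m pendant '0 0 0.3 0; 0 0 0.6 0; 0 0 0.6 0; 0 0 0.6 0'
```

```text
time: 47.6
tool_pos: [443.4, -348.2, 74.9]
tcp_rot: [3.14, -0.001, 0.192]
wrist_force: [-0.2, -0.7, -2.2]
gripper_width: 49.5
time: 48.22
tool_pos: [443.1, -347.8, 72.6]
tcp_rot: [-3.142, -0.0, 0.192]
wrist_force: [0.1, 0.4, -0.9]
gripper_width: 50.1
time: 48.72
tool_pos: [443.1, -347.8, 72.1]
tcp_rot: [-3.142, -0.0, 0.191]
wrist_force: [-0.7, -0.7, -2.5]
gripper_width: 49.8
```

```bash
python3 -m pendant '0 -0.5 0.3 0; 0 -0.5 0.6 0; 0 -0.5 0.6 0; 0 -0.5 0.6 0'
python3 -m pendant '0 0 0.3 0; 0 0 0.5 0; 0 0 0.5 0; 0 0 0.5 0'
```

```text
time: 49.22
tool_pos: [443.0, -347.3, 71.4]
tcp_rot: [-3.142, 0.0, 0.192]
wrist_force: [-0.4, 0.1, -1.3]
gripper_width: 49.5
time: 49.72
tool_pos: [443.0, -347.3, 71.1]
tcp_rot: [3.141, -0.0, 0.192]
wrist_force: [0.4, 1.2, 0.9]
gripper_width: 49.9
```

```bash
python3 -m pendant '0 0 0.3 0; 0 0 0.4 0; 0 0 0.4 0; 0 0 0.4 0'
```

```text
time: 50.22
tool_pos: [443.0, -347.3, 71.1]
tcp_rot: [3.141, -0.0, 0.192]
wrist_force: [-1.4, 1.5, 5.3]
gripper_width: 50.0
```

Contact. Release, rise and back away.

```bash
python3 -m pendant '0 0 -0.3 0;0 0 -0.3 0;0 0 -0.3 0;0 0 -0.3 0;0 0 -0.3 0;0 0 -0.3 0' 0; python3 -m pendant '0 0 -10 0;0 0 -40 0;0 0 -85 0;0 0 -130 0;0 0 -165 0;0 0 -185 0;0 0 -190 0; 0 0 -190 0; 0 0 -190 0'
python3 - <<'E'
from h import *
d=snap("wrist"); cv2.imwrite("pics/w16.png",d["img"][:,:,::-1])
for s,c,l in blobs(blue(d)): print(s,c,cast(d,c,119))
d=snap("scene"); cv2.imwrite("pics/s16.png",d["img"][:,:,::-1])
E
```

```text
time: 50.98
tool_pos: [443.0, -347.3, 70.8]
tcp_rot: [-3.142, 0.0, 0.192]
wrist_force: [0.8, -0.7, -0.4]
gripper_width: 92.5
time: 52.1
tool_pos: [442.6, -346.8, 259.7]
tcp_rot: [-3.14, 0.001, 0.192]
wrist_force: [-0.4, -0.0, 0.1]
gripper_width: 92.8
[311 168  32  33 804] [326.48507463 184.09950249] [ 441.32826432 -346.35292265  119.        ]
```

View pics/w16.png

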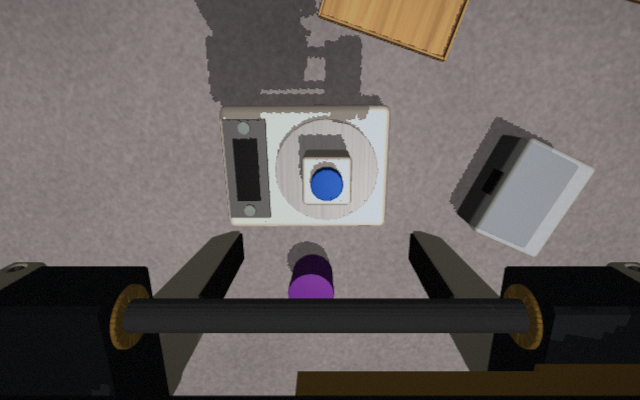

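View pics/s16.png

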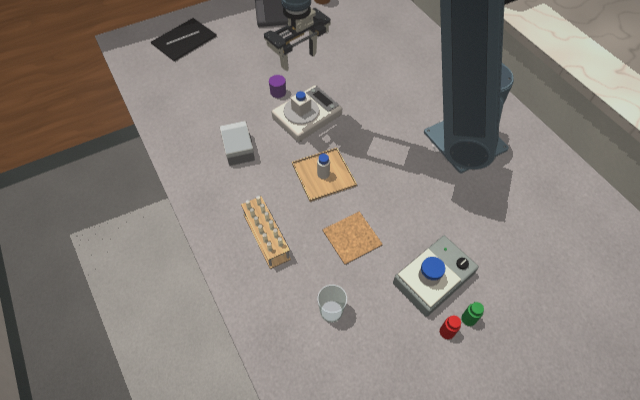

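All three stand upright at their new places, the mat is empty, and the bystanders and look-alikes are unmoved. One numeric cross-check, then I hand in.

```bash
python3 - <<'E'
from h import *
for n in("top","scene"):
    d=snap(n)
    for s,c,l in blobs(blue(d)):
        if s[4]<500:
            for nm,p in (("square",(443,-346,119)),("tall",(490,-107,82)),("jar",(433,361,121))):
                if np.hypot(*(proj(d,p)-c))<15: print(n,nm,(cast(d,c,p[2])-p)[:2].round(1))
print(r.observe()["time"]); print(r.sign_off())
E
```

```text
top tall [2.2 0.3]
top square [-2.2 -1.9]
top jar [1.3 0.3]
scene square [-2.1 -5.7]
scene tall [-2. -6.]
scene jar [-1.3 -1. ]
52.3
the job is handed in; nothing more can be done
None
```

I finished and handed in the job at about 52 s of the 128 s allowed. I parked the square bottle on the cork mat and let go of it there. Then I moved the tall bottle to the tray, the squat jar to the stirrer plate, and the square bottle to the balance pan. Each was lowered in small steps to a light contact of about 5–7 N before release.

**Last checks:**
- **Samples:** the last pictures show all three upright and the gripper clear of everything.
- **Surroundings:** the mat is empty. The rack, tip box, beaker and look-alikes look unmoved by eye; I did not measure them.
- **Position, top camera:** all three caps are within about 3 mm of the measured place middles.
- **Position, wrist camera:** it read the caps about 1–2 mm from the middles.

**Disagreement:** the scene camera read the square and tall bottles about 6 mm off, mainly in y. I put most of this down to the colour mask missing the caps' shaded sides, because the same view was several mm off in y for the jar before I moved anything. I did not confirm that with a further measurement.

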